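Seat the hammer rail with the jig's ejector levers

ROBOT

A 6-joint arm with a two-finger parallel gripper is mounted at the origin on the work surface. World frame = base frame: x ahead of the robot, y to its left, z up, the work surface at z = 0. Lengths are in mm, angles in rad, forces in N, time in s.
With the tool pointing down it reaches from about 350 to 775 mm from the base axis. Payload 7.3 kg.
Tool frame: the origin (TCP) lies between the finger pads; the fingertips stand 14 mm ahead of it and the grasp point (between the pads) lies 5 mm behind it; y points along the fingers, z is the direction in which the jaws open and shut, and the axes are right-handed (so a half turn about y gives the same grasp; the last joint's range is limited). The gripper opens to 92 mm and grips with 3 to 60 N. Pads are 19 mm wide; open, the fingers measure 130 mm over their backs; the gripper's body (75 mm by 190 mm) begins 47 mm behind the grasp point.
Start: joints at [1.07, 0.342, 1.524, -0, 1.275, -0.146], TCP at [182.372, 492.325, 240.741] pointing down, gripper open.
Joint ranges: [-2.53, 2.53], [-0.77, 2.02], [0.04, 2.7], [-1, 4.14], [0.28, 2.66], [-3.11, 3.11]. Speed limits (rad/s): [2.57, 2.57, 3.14, 3.14, 3.14, 3.14].

INTERFACE

Orientations are given as [roll, pitch, yaw] about the fixed x, y, z axes, in that order (R = Rz(yaw) Ry(pitch) Rx(roll)).
In Python, from plant import bot, vision, order gives the robot as it stands.
- The arm moves only by the tool apply_moves, never from a script. Its argument "rows" is a list of rows, each a list of 3 entries, a list of its own where there are three numbers: the shift along the tool's x, y, z in cm, then the turn about the tool's y in rad, then the finger opening in cm, from 0 to 9.18. A call has 1 to 5 rows; each row is the pose to reach, as a shift and turn from the pose measured when the call began, along the tool's axes at that moment; what a row does not reach only later rows make up. A row lasts 1/8 s, in which the tool goes at most 62.5 mm and 10.7 degrees, less where a joint would pass 70% of its speed; a pose out of reach is approached as far as the arm can. A call with a gripper value outside its range is refused whole. The fingers move at their own pace and stop on an object; the grip force is fixed at half the most. Time passes only in rows, so rows that repeat a pose let the fingers close. It gives the time, the measured TCP pose, the force and the opening at its end, in the units of the state.
- bot.get_obs(): the state, without advancing time (a new reading comes with each control period).
- vision.capture(name): name is "scene" or "side" or "wrist"; returns the picture (400x640x3 uint8, red, green, blue); there is no depth.
- vision.camera_info(name): a dict with "mtx" (3x3 intrinsics, pixels), "rvec" (rotation vector, rad) and "tvec" (3), from world to camera coordinates, as OpenCV has them. Camera axes: x right, y down, z forward; pixel columns grow to the right and rows downward; lengths in mm; the calibration is good to about 2 mm. The wrist camera is an equidistant fisheye: a pixel r from the principal point sees the ray r / f radians off the axis. A picture is of the moment at which its call begins: read the wrist's pose just before it. camera_info takes no time and is no camera call; for the wrist camera it gives the pose at the moment of the call.
- order.close_job(): hands the job in, once; it reports no verdict.
The state is a dict: "time": time; "joint_positions": joint angles; "dq": joint speeds; "tau": joint torques, N m; "tool_pos": TCP position; "tcp_rot": TCP orientation; "contact_force": force on the tool from outside, world axes, zero at the start; "moment": the same for the moment, N m; "grip_width": finger opening in mm.
Only numpy, scipy, OpenCV 4.12 (cv2) and the standard library are available. Lean on these libraries where they do the work, as an engineer would, in place of code of your own. Each camera call takes 0.05 s, during which the arm holds its last target.

TASK

Lift the hammer rail from the bench, lower it without dropping it into the slot of the seating jig while both levers stand open, and let it go so that it rests on the levers' toes. Then swing both levers inward until their hooks have drawn the rail down level onto the jig's bed and grip it firmly at both ends, feeling for the stop and never forcing them. Leave the other things on the bench where they are.

Things in the scene. Friction and masses are not known exactly. Their poses are not given: they have to be found in the camera images.
- rail: (All sizes in mm.) Hammer rail, loose, 0.25 to 0.5 kg, same either way round: wooden bar standing upright, 170 long (its y), 24 thick (its x), 40 high; origin at the centre of its underside, z up. Four hammer heads stand on it at y = +-52 and +-70, up to 83 above the origin, 25 wide in x.
- rail_grip (a point): Middle of the plain grip block on the rail's top, 52 above the rail's origin. The block is 62 long (rail y), 22 thick (rail x), its top 68 above the rail's origin: grasp it across its thickness, from above.
- tongue (a point): Middle of the brass tongue at the rail's +y end: 12 wide (x), 8 high, 20 above the rail's origin, sticking out 18 from the bar to y = 103. The other end has the same.
- jig: Seating jig screwed to the bench: aluminium base 70 (x) by 270 (y) by 12 high, a lever at each y end; origin at the centre of its underside, z up. The rail goes in from above, its length along the jig's y, its centre over the jig's origin, and comes to rest on the open levers' toes with its underside 29 to 35 above the jig's origin.
- slot_mouth (a point): Middle of the slot's mouth, 76 above the jig's origin, level with the tops of the steel corner guides at y = +-59 to +-96. They centre the rail with 1.5 play each way across and 3.5 along; their flared tops catch about 4 of misplacement.
- bed_mid (a point): Point 18 above the jig's origin. The real bed (two steel pads at y = +-35 to +-81) is set anew for each rail: its top lies up to 5 above or below this point and is not measured, so how far the levers must swing has to be felt. The rail is home when its underside lies on the bed along its length.
- lever_a: Steel ejector lever at the jig's +y end; origin on its pivot (115 from the middle, 36 above the jig's origin), axis along the jig's x. Its arm starts leaning 0.85 to 1.0 rad outward (open) and can swing to 0.45 rad inward of upright. Stiff pivot: it stays where left; 3.5 N at the cross bar moves it when upright, 5 to 6.5 N when open.
- lever_b: The same lever, mirrored, at the jig's -y end.
- hook_a (a point): Lever_a's hook, a roller 8 thick, inward of and above the pivot; the toe, a like roller, lies below it, the rail's tongue goes between (gap 12). Swinging the arm outward raises the toe, inward brings the hook down on the tongue. On a rail on the bed it stops with the arm between 0.35 rad outward and 0.4 rad inward of upright.
- hook_b (a point): Lever_b's hook, likewise. Bring both arms in to about 0.4 rad outward of upright first, so that both hooks lie over the tongues, then press one home and then the other: with one lever home and the other still open the rail hangs tilted and the other hook strikes the end of its tongue.
- bar_a (a point): Centre of lever_a's wooden cross bar, 16 thick, 34 long along jig x, 75 from the pivot. Push it from outside towards the jig's middle; it moves on an arc. Hook force is about 4 times (bar force minus 3.5 N): push until the bar resists with 8 to 10 N; over 14 N overloads the tongue. Let go, the stiff pivot keeps up to 14 N at the hook.
- bar_b (a point): Centre of lever_b's cross bar, likewise. Each bar is a wooden sleeve that turns freely on its pin, so a finger pushing it can slide up or down it without binding.
- hammer_1: Bystander: loose hornbeam hammer head, 60 x 11 x 24, lying.
- hammer_2: Bystander: another loose hammer head of the same size.
- tuner: Bystander: steel tuning lever with a rosewood grip, 270 long, up to 55 high, lying on the bench.
- loupe: Bystander: brass loupe, 44 across, 34 high.
- wippen: Bystander: dark walnut wippen, 110 long, 43 high.
- pin_jar: Bystander: glass jar with a steel cap, 52 across, 60 high.
There are look-alikes about, which are no part of the job. Of the things that look like the rail, the middle-sized one is meant.

How it is judged:
By the outcome, as a careful person would: the job done as asked, in the order asked, and still so for the second after the job is handed in, with the robot touching nothing.
It also fails if it takes over 72 s, if anything falls off the work surface, if the arm or the gripper's body presses on something with over 40 N, if the wrist force passes 120 N, or if a joint passes its speed limit or range.

## Working session

There is one attempt and no reset: what is moved stays moved. The work goes in short steps, Python scripts to look and compute and a tool call to move; the robot and the scene stay as the last step left them, time stands still between calls to the robot, and variables do not carry over. Pictures are saved under pics/ and viewed, and the job is handed in when it is done.

Besides the shell and the picture viewer there is one more tool, called as name([rows], argument=value, ...), one row to a line, values as JSON. apply_moves: Moves the arm, as the interface text tells. Its arguments: {"type":"object","properties":{"rows":{"type":"array","items":{"type":"array"}}},"required":["rows"]}

```bash
ls; mkdir -p pics
python3 - <<'E'
from plant import bot, vision, order
import cv2
o=bot.get_obs()
print({k:o[k] for k in o})
for n in ["scene","side","wrist"]:
    i=vision.camera_info(n); print(n,i)
    im=vision.capture(n); cv2.imwrite(f"pics/{n}0.png",im[:,:,::-1])
E
```

```text
pics
{'time': 0.0, 'joint_positions': array([ 1.07002764e+00,  3.42726937e-01,  1.52502993e+00, -1.43224402e-05,
        1.27541377e+00, -1.46004393e-01]), 'dq': array([ 0.00078292,  0.00033189,  0.00074348,  0.00118745, -0.00020037,
       -0.00074554]), 'tau': array([-1.18357897e-03, -4.31240809e+01, -2.44220656e+01,  7.13118422e-02,
        5.60176594e-02, -8.52393305e-05]), 'tool_pos': array([182.16144429, 491.96077365, 240.03826328]), 'tcp_rot': array([-1.57235952e+00,  2.16025518e-04, -3.54760287e-01]), 'contact_force': array([ 0.54399805, -0.21611145, -0.21620558]), 'moment': array([-0.01917463, -0.00176959, -0.07751539]), 'grip_width': 91.94440045373761}
scene {'mtx': array([[520.41029983,   0.        , 325.48386564],
       [  0.        , 520.41029983, 200.94483388],
       [  0.        ,   0.        ,   1.        ]]), 'rvec': array([ 2.0073544 ,  1.30175647, -0.58634771]), 'tvec': array([-308.20272606, -276.39790225, 1793.60212491])}
side {'mtx': array([[506.36480283,   0.        , 315.92462443],
       [  0.        , 506.36480283, 199.79645148],
       [  0.        ,   0.        ,   1.        ]]), 'rvec': array([ 2.0020542 , -0.88265792,  0.46378517]), 'tvec': array([-336.02163517,  350.14914997, 1244.01591627])}
wrist {'mtx': array([[309.70691629,   0.        , 317.70959391],
       [  0.        , 309.70691629, 203.14479607],
       [  0.        ,   0.        ,   1.        ]]), 'rvec': array([-2.39504016, -1.66779957, -0.21806708]), 'tvec': array([-523.57488601,  -32.66564656,  390.48750592])}
```

View pics/scene0.png

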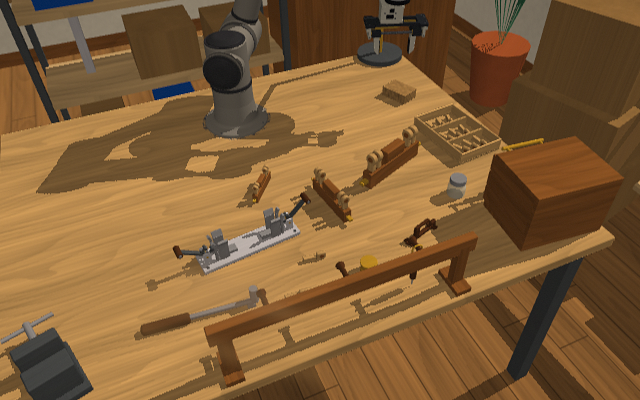

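View pics/side0.png

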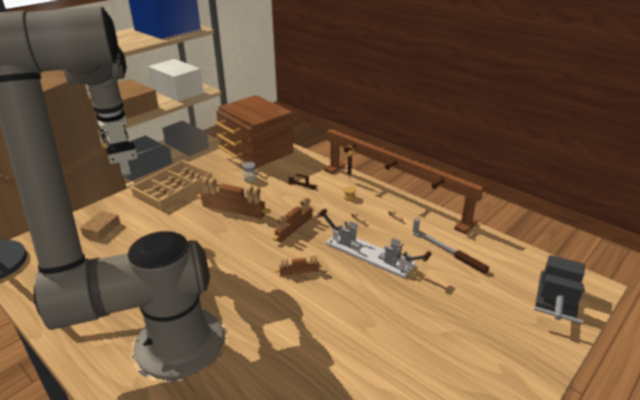

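View pics/wrist0.png

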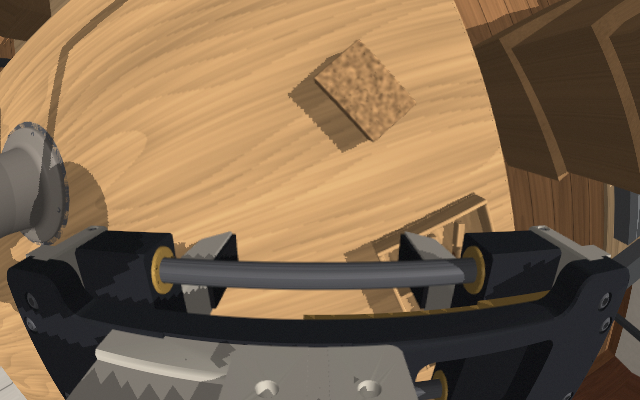

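```bash
cat > h.py <<'E'
import numpy as np, cv2
from plant import bot, vision, order
def P(n,pts,info=None):
    i=info or vision.camera_info(n)
    pts=np.atleast_2d(np.array(pts,float))
    if n!='wrist': return cv2.projectPoints(pts,i['rvec'],i['tvec'],i['mtx'],None)[0][:,0]
    return cv2.fisheye.projectPoints(pts[:,None],i['rvec'],i['tvec'],i['mtx'],np.zeros(4))[0][:,0]
def ray(n,uv,info=None):
    i=info or vision.camera_info(n)
    R=cv2.Rodrigues(i['rvec'])[0]; c=-R.T@i['tvec'].ravel(); K=i['mtx']
    d=np.array([(uv[0]-K[0,2])/K[0,0],(uv[1]-K[1,2])/K[1,1]])
    if n=='wrist':
        r=np.hypot(*d); v=np.array([*(d/r*np.sin(r)),np.cos(r)])
    else: v=np.array([*d,1])
    return c,R.T@v
def atz(n,uv,z,info=None):
    c,v=ray(n,uv,info); return c+v*(z-c[2])/v[2]
def snap(n,f,box=None,s=1,marks=None):
    im=vision.capture(n)[:,:,::-1].copy(); cv2.imwrite(f'pics/{f}_raw.png',im); crop(f,box,s,marks)
def crop(f,box=None,s=1,marks=None,out=None):
    im=cv2.imread(f'pics/{f}_raw.png')
    if box: x0,y0,x1,y1=box
    else: x0,y0,x1,y1=0,0,640,400
    c=cv2.resize(im[y0:y1,x0:x1],None,fx=s,fy=s,interpolation=cv2.INTER_CUBIC)
    if marks is not None:
        for m in marks: cv2.circle(c,(int((m[0]-x0+.5)*s),int((m[1]-y0+.5)*s)),3,(0,255,0),1)
    cv2.imwrite(f'pics/{out or f}.png',c)
E
cp pics/scene0.png pics/scene0_raw.png; cp pics/side0.png pics/side0_raw.png
python3 - <<'E'
from h import *
crop('scene0',(160,110,440,280),2.8,out='sc1')
crop('side0',(180,160,440,300),3,out='si1')
E
```

```text
(no output)
```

View pics/sc1.png

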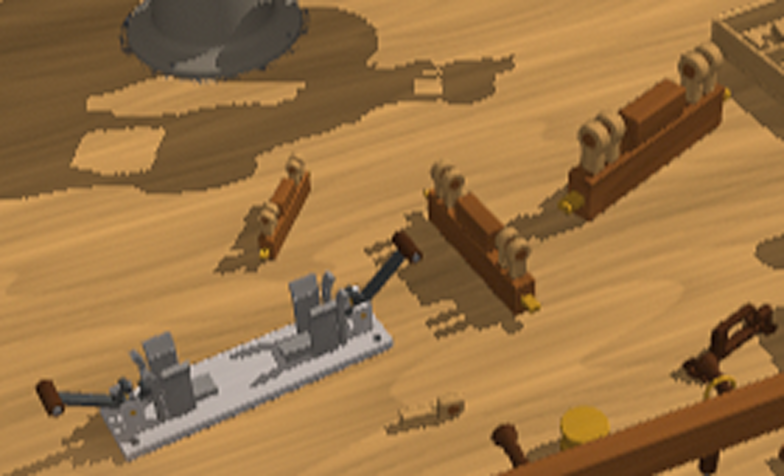

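View pics/si1.png

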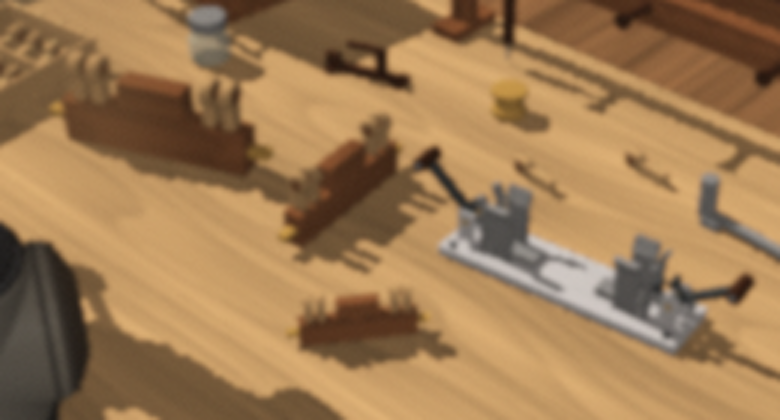

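Run:
```python
from h import *
f=lambda u,v:(160+u/2.8-.5,110+v/2.8-.5)
g=lambda u,v:(180+u/3-.5,160+v/3-.5)
for nm,a,b in [('mid',(429,193),(535,303)),('small',(298,165),(265,254)),('big',(570,205),(727,94))]:
    A=atz('scene',f(*a),20);B=atz('scene',f(*b),20);print(nm,A,B,np.linalg.norm(A-B))
A=atz('side',g(285,233),20);B=atz('side',g(394,150),20);print('side mid',A,B)
# jig base corners top z=12
for p in [(105,410),(128,457),(393,343),(375,318)]: print('jig',atz('scene',f(*p),12))
for p in [(440,248),(680,350),(707,316)]: print('jigS',atz('side',g(*p),12))
# mid rail top grip corners z=68
for p in [(457,195),(484,192),(508,232),(483,250)]: print('grip',atz('scene',f(*p),68))
```

```text
mid [416.30424259 112.90668645  20.        ] [610.8390407  142.54266216  20.        ] 196.77926398142114
small [314.43308544   2.69115461  20.        ] [435.09099493 -73.64897913  20.        ] 142.7800656317019
big [495.2318164  238.67438884  20.        ] [396.97791094 487.17308751  20.        ] 267.2179507091862
side mid [431.40314846 114.72716938  20.        ] [616.52778377 134.84408204  20.        ]
jig [ 566.34798711 -269.48340678   12.        ]
jig [ 629.06431275 -263.90779744   12.        ]
jig [5.96432483e+02 2.68873035e-01 1.20000000e+01]
jig [558.10866356  -3.2074638   12.        ]
jigS [527.03451729 -13.52287802  12.        ]
jigS [ 562.01840712 -282.76736101   12.        ]
jigS [ 619.75326054 -274.44822484   12.        ]
grip [483.82304053 116.50632436  68.        ]
grip [490.8308031 142.8929754  68.       ]
grip [555.23918741 139.33285544  68.        ]
grip [568.72258088 106.6858306   68.        ]
```

Run:
```python
from h import *
i=vision.camera_info('wrist');R=cv2.Rodrigues(i['rvec'])[0];c=-R.T@i['tvec'];o=bot.get_obs()
print(c,R[2]); 
from scipy.spatial.transform import Rotation as Ro
T=Ro.from_euler('xyz',o['tcp_rot']).as_matrix(); print(T.T@(c-o['tool_pos']),T.T@R.T, T)
```

```text
[116.76013323 515.50134307 385.23043884] [ 0.24219489 -0.09040652 -0.96600637]
[ -69.54475498 -145.01329749   -0.92669065] [[-3.68139804e-04  9.65968279e-01  2.58660297e-01]
 [-3.73647248e-04 -2.58660429e-01  9.65968241e-01]
 [ 9.99999862e-01  2.58963651e-04  4.56154589e-04]] [[ 9.37735412e-01 -5.36746238e-04  3.47349979e-01]
 [-3.47350362e-01 -1.02334654e-03  9.37734866e-01]
 [-1.47866263e-04 -9.99999332e-01 -1.14606729e-03]]
```

```bash
cat >> h.py <<'E'
from scipy.spatial.transform import Rotation as Ro
def go(x,y,z,yaw=None):
    o=bot.get_obs();T=Ro.from_euler('xyz',o['tcp_rot']).as_matrix()
    s=T.T@(np.array([x,y,z])-o['tool_pos'])/10
    tr=0 if yaw is None else -((yaw-o['tcp_rot'][2]+np.pi)%(2*np.pi)-np.pi)
    print('t',round(o['time'],2),'pos',o['tool_pos'].round(1),'rot',o['tcp_rot'].round(3),'w',round(o['grip_width'],1),'F',o['contact_force'].round(1),'\n shift',s.round(2),'turn',round(tr,3),'dist',np.linalg.norm(s).round(2), 'q',o['joint_positions'].round(2))
E
python3 - <<'E'
from h import *
go(600,120,240,0.13)
E
```

```text
t 0.15 pos [182.2 492.1 240.2] rot [-1.572  0.    -0.355] w 91.7 F [-0.9  0.3  0.6] 
 shift [ 5.210e+01  4.000e-02 -2.038e+01] turn -0.485 dist 55.94 q [ 1.07  0.34  1.52 -0.    1.28 -0.15]
```

apply_moves([
  [[52.1,0,-20.4],-0.485,9],
  [[52.1,0,-20.4],-0.485,9],
  [[52.1,0,-20.4],-0.485,9],
  [[52.1,0,-20.4],-0.485,9],
  [[52.1,0,-20.4],-0.485,9],
])

```text
time: 0.78
tool_pos: [405.3, 293.6, 240.5]
tcp_rot: [-1.572, 0.001, 0.13]
contact_force: [0.4, 0.8, 0.6]
grip_width: 90.0
```

Run:
```python
from h import *
go(600,120,240,0.13)
```

```text
t 0.78 pos [405.3 293.6 240.5] rot [-1.572e+00  1.000e-03  1.300e-01] w 90.0 F [0.4 0.8 0.6] 
 shift [ 17.05   0.05 -19.75] turn 0.0 dist 26.08 q [ 0.47  0.3   1.59 -0.    1.26 -1.23]
```

apply_moves([
  [[17,0,-19.7],0,9],
  [[17,0,-19.7],0,9],
  [[17,0,-19.7],0,9],
  [[17,0,-19.7],0,9],
  [[17,0,-19.7],0,9],
])

```text
time: 1.4
tool_pos: [601.5, 117.2, 239.3]
tcp_rot: [-1.572, 0.002, 0.126]
contact_force: [-0.6, 0.3, -0.3]
grip_width: 89.8
```

Run:
```python
from h import *
go(600,120,240,0.13)
i=vision.camera_info('wrist');import pickle;pickle.dump(i,open('w1.pkl','wb'))
snap('wrist','w1')
```

```text
t 1.4 pos [601.5 117.2 239.3] rot [-1.572  0.002  0.126] w 89.8 F [-0.6  0.3 -0.3] 
 shift [-0.11 -0.07  0.3 ] turn -0.004 dist 0.33 q [ 0.07  0.51  1.27 -0.    1.37 -1.63]
```

View pics/w1.png

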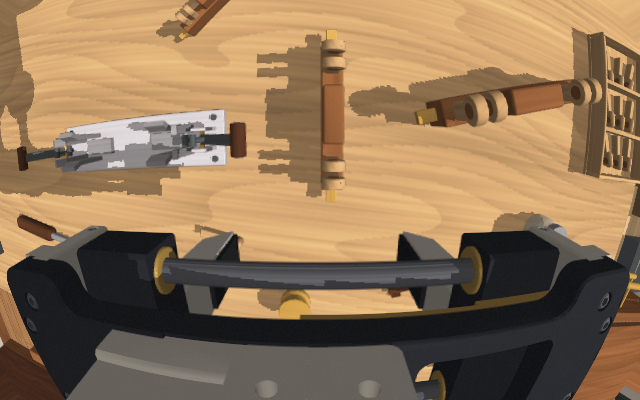

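Run:
```python
from h import *
crop('w1',(280,20,390,215),3.07,out='w1r')
crop('w1',(0,80,260,200),3,out='w1j')
```

```text
(no output)
```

View pics/w1r.png

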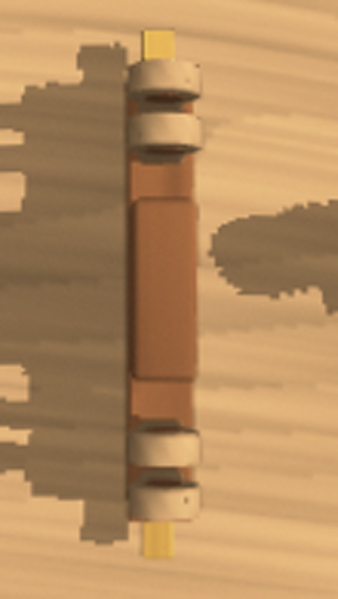

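View pics/w1j.png

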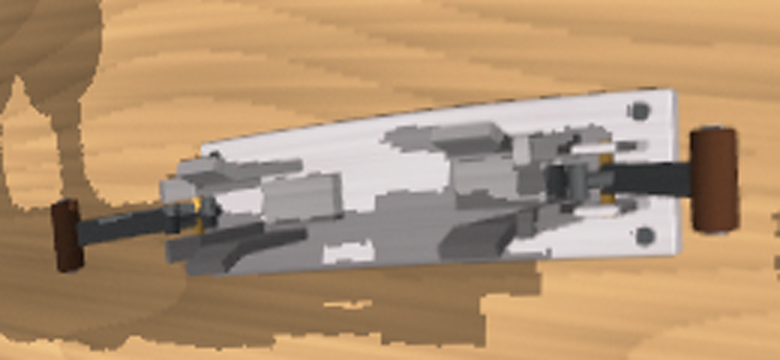

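Run:
```python
from h import *
import pickle
from scipy.optimize import least_squares
i=pickle.load(open('w1.pkl','rb'))
f=lambda u,v:(280+u/3.07-.5,20+v/3.07-.5)
# rail frame: x right?, y along. image up = toward base = -x world
obj=[(-11,-31,68),(11,-31,68),(11,31,68),(-11,31,68),(0,-103,24),(0,103,16)]
obs=[f(134,200),f(196,198),f(197,378),f(134,378),f(157,31),f(157,557)]
# rail +y := along +world x (yaw=-90+), rail +x then = -world y ; image right = +y world -> sign flip
def pts(p,obj=obj):
    c,s=np.cos(p[2]),np.sin(p[2]);o=np.array(obj,float)
    return np.c_[p[0]+c*o[:,0]-s*o[:,1],p[1]+s*o[:,0]+c*o[:,1],o[:,2]]
obj=[(-x,y,z) for x,y,z in obj]
fn=lambda p:(P('wrist',pts(p,obj),i)-obs).ravel()
r=least_squares(fn,[519,127,-np.pi/2+.13]);print(r.x,'along yaw',r.x[2]+np.pi/2,r.fun.reshape(-1,2).round(1))
# scene check
m=P('scene',pts(r.x,obj)); print(m.round(1))
crop('scene0',(160,110,440,280),2.8,marks=m,out='sc2')
# jig: base corners top z 12
g=lambda u,v:(u/3-.5,80+v/3-.5)
obs2=[g(676,90),g(683,255),g(202,145),g(189,275)]
objj=[(-35,135,12),(35,135,12),(-35,-135,12),(35,-135,12)]
fj=lambda p:(P('wrist',pts(p,objj),i)-obs2).ravel()
fj3=lambda p:fj(p)[:6]
r2=least_squares(fj,[590,-135,0]);print(r2.x,r2.fun.reshape(-1,2).round(1))
r3=least_squares(fj3,[590,-135,0]);print(r3.x,r3.fun.reshape(-1,2).round(1))
```

```text
[521.34081716 121.96062974  -1.43869887] along yaw 0.132097455870813 [[-0.9 -1.1]
 [ 0.7 -0.3]
 [ 0.4  1.3]
 [-0.7  1.3]
 [ 0.2 -0.4]
 [ 0.3 -1.1]]
[[320.8 181.8]
 [327.5 179.1]
 [339.4 191.6]
 [332.5 194.5]
 [311.6 178.4]
 [350.2 222.5]]
[ 5.78057802e+02 -1.39264280e+02  1.17333651e-01] [[-1.4 -0.3]
 [-2.3  0.8]
 [-0.6 -1.3]
 [ 7.3  0. ]]
[ 5.7882644e+02 -1.3684161e+02  1.2718857e-01] [[ 0.1 -0.6]
 [-0.3  0.6]
 [ 0.3  0.1]]
```

View pics/sc2.png

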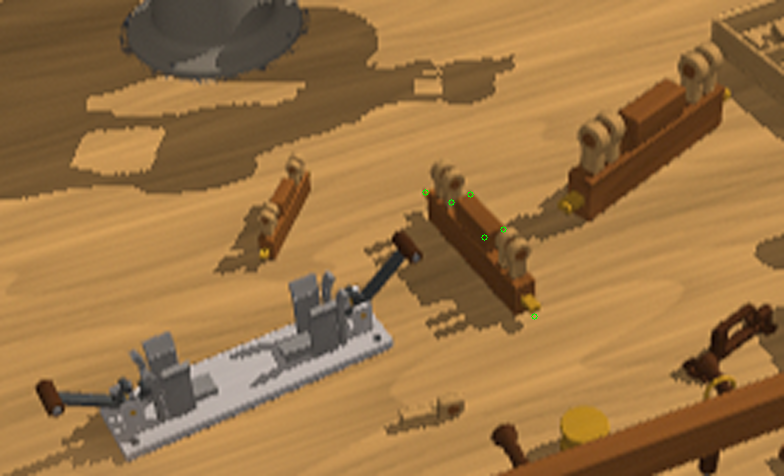

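Run:
```python
from h import *
go(521.3,122,140,0.132)
go(521.3,122,57,0.132)
```

```text
t 1.45 pos [601.1 117.7 239.3] rot [-1.572  0.002  0.127] w 90.4 F [-0.1 -1.6  0.1] 
 shift [-7.85  9.95  1.45] turn -0.005 dist 12.75 q [ 0.07  0.51  1.27 -0.    1.37 -1.63]
t 1.45 pos [601.1 117.7 239.3] rot [-1.572  0.002  0.127] w 90.4 F [-0.1 -1.6  0.1] 
 shift [-7.83 18.25  1.46] turn -0.005 dist 19.91 q [ 0.07  0.51  1.27 -0.    1.37 -1.63]
```

apply_moves([
  [[-5,5,1],-0.005,9],
  [[-7.9,9,1.4],-0.005,9],
  [[-7.9,12,1.4],-0.005,9],
  [[-7.9,12.5,1.4],-0.005,9],
  [[-7.9,12.5,1.4],-0.005,9],
])

```text
time: 2.08
tool_pos: [521.2, 122.1, 115.3]
tcp_rot: [-1.572, 0.001, 0.133]
contact_force: [-0.0, 0.5, -0.2]
grip_width: 89.7
```

Run:
```python
from h import *
go(521.3,122,57,0.132)
import pickle;pickle.dump(vision.camera_info('wrist'),open('w2.pkl','wb'))
snap('wrist','w2',(100,80,500,300),2)
```

```text
t 2.08 pos [521.2 122.1 115.3] rot [-1.572e+00  1.000e-03  1.330e-01] w 89.7 F [-0.   0.5 -0.2] 
 shift [ 0.01  5.83 -0.01] turn 0.001 dist 5.83 q [ 0.09  0.49  1.66 -0.    0.98 -1.62]
```

View pics/w2.png

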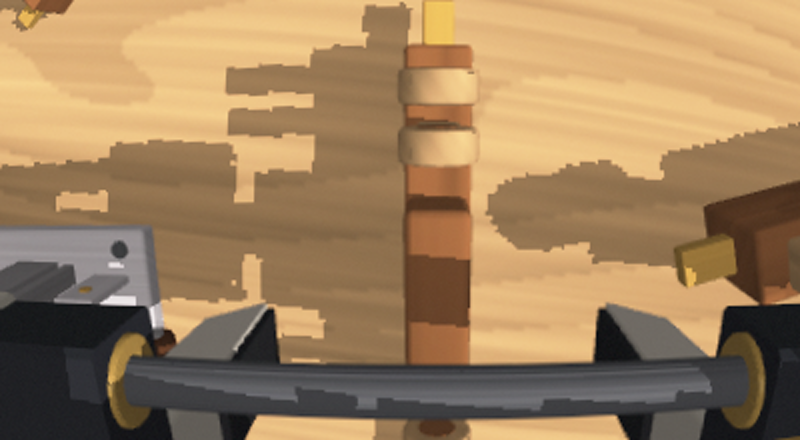

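Run:
```python
from h import *
import pickle
i=pickle.load(open('w2.pkl','rb'))
for uv,z,d in [((318.5,184.5),68,31),((318.5,102),40,85)]:
    p=atz('wrist',uv,z,i); print(p, p+d*np.array([np.cos(.132),np.sin(.132),0]))
```

```text
[490.84551418 117.83913359  68.        ] [521.57583409 121.91926077  68.        ]
[437.69160356 110.74621732  40.        ] [521.95215817 121.93366281  40.        ]
```

apply_moves([
  [[0.03,3,0],0,9],
  [[0.03,5,0],0,9],
  [[0.03,5.8,0],0,9],
  [[0.03,5.8,0],0,9],
  [[0.03,5.8,0],0,5],
])

```text
time: 2.75
tool_pos: [522.8, 122.0, 58.8]
tcp_rot: [-1.572, -0.002, 0.133]
contact_force: [-0.2, 0.4, -1.0]
grip_width: 84.1
```

apply_moves([
  [[0,0,0],0,1],
  [[0,0,0],0,1],
  [[0,0,0],0,1],
  [[0,0,0],0,1],
  [[0,0,0],0,1],
])

```text
time: 3.38
tool_pos: [522.8, 122.1, 58.8]
tcp_rot: [-1.572, -0.002, 0.133]
contact_force: [-0.6, -0.5, 1.3]
grip_width: 34.4
```

apply_moves([
  [[0,0,0],0,1],
  [[0,0,0],0,1],
  [[0,0,0],0,1],
])

```text
time: 3.75
tool_pos: [522.7, 122.1, 58.7]
tcp_rot: [-1.572, -0.002, 0.133]
contact_force: [-0.1, 0.5, -0.4]
grip_width: 21.9
```

apply_moves([
  [[0,-1.5,0],0,1],
  [[0,-5,0],0,1],
  [[0,-10,0],0,1],
  [[0,-14,0],0,1],
  [[0,-16,0],0,1],
])

```text
time: 4.38
tool_pos: [522.8, 122.3, 222.0]
tcp_rot: [-1.572, -0.006, 0.133]
contact_force: [-0.2, 0.1, -3.4]
grip_width: 21.8
```

Run:
```python
from h import *
go(578.8,-40,220,-1.4436)
```

```text
t 4.38 pos [522.8 122.3 222. ] rot [-1.572 -0.006  0.133] w 21.8 F [-0.2  0.1 -3.4] 
 shift [  3.4    0.24 -16.83] turn 1.576 dist 17.17 q [ 0.09  0.38  1.53 -0.    1.23 -1.62]
```

Run:
```python
from h import *
go(650,20,250,0.127)
```

```text
t 4.38 pos [522.8 122.3 222. ] rot [-1.572 -0.006  0.133] w 21.8 F [-0.2  0.1 -3.4] 
 shift [ 11.27  -2.72 -11.83] turn 0.006 dist 16.57 q [ 0.09  0.38  1.53 -0.    1.23 -1.62]
```

apply_moves([
  [[3,-1,-3],0,1],
  [[6,-2,-6.5],0,1],
  [[9,-2.7,-10],0,1],
  [[11.3,-2.7,-11.8],0,1],
  [[11.3,-2.7,-11.8],0,1],
])

```text
time: 5.0
tool_pos: [650.9, 18.7, 249.3]
tcp_rot: [-1.572, -0.005, 0.131]
contact_force: [-0.8, 0.3, -4.2]
grip_width: 21.9
```

Run:
```python
from h import *
go(650,20,250,0.127)
import pickle;pickle.dump(vision.camera_info('wrist'),open('w3.pkl','wb'))
snap('wrist','w3',(0,80,400,280),2)
```

```text
t 5.0 pos [650.9  18.7 249.3] rot [-1.572 -0.005  0.131] w 21.9 F [-0.8  0.3 -4.2] 
 shift [-0.07 -0.07  0.14] turn 0.004 dist 0.17 q [-0.09  0.57  1.13 -0.    1.44 -1.79]
```

View pics/w3.png

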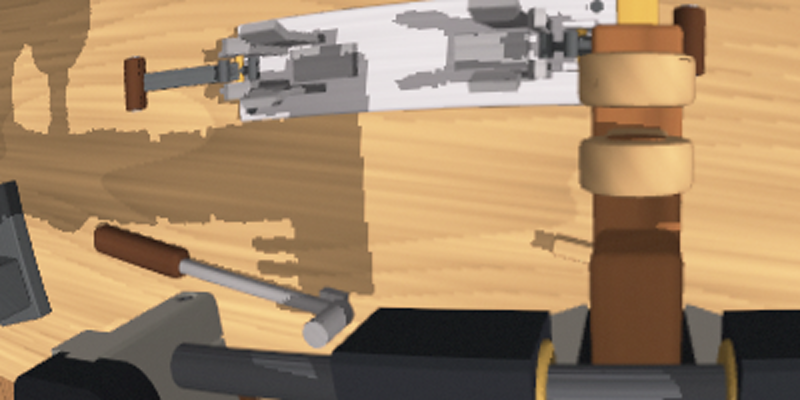

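Run:
```python
from h import *
crop('w3',(60,65,360,150),2.66,out='w3j')
crop('w3',(110,65,310,150),4,out='w3k')
```

```text
(no output)
```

View pics/w3k.png

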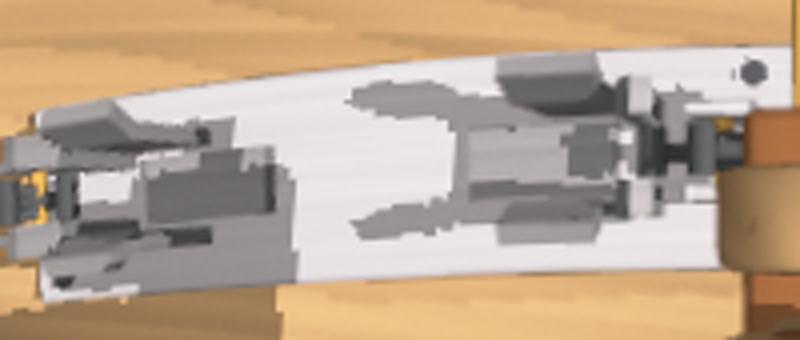

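```bash
cat > fitj.py <<'E'
from h import *
import pickle
from scipy.optimize import least_squares
i1=pickle.load(open('w1.pkl','rb'));i3=pickle.load(open('w3.pkl','rb'))
k=lambda u,v:(110+u/4-.5,65+v/4-.5)
g=lambda u,v:(u/3-.5,80+v/3-.5)
X=[];  # (worldpoint, axis, value)
for uv in [(200,88),(300,76),(400,66),(550,55),(700,48)]: X.append((atz('wrist',k(*uv),12,i3),0,-35,'w3top'))
for uv in [(200,290),(330,283),(400,280),(600,271),(700,269)]: X.append((atz('wrist',k(*uv),12,i3),0,35,'w3bot'))
for uv in [(38,112),(43,302)]: X.append((atz('wrist',k(*uv),12,i3),1,-135,'w3end'))
for uv in [(676,90),(680,170),(682,255)]: X.append((atz('wrist',g(*uv),12,i1),1,135,'w1end'))
for uv in [(300,133),(450,117),(600,100)]: X.append((atz('wrist',g(*uv),12,i1),0,-35,'w1top'))
for uv in [(350,269),(500,263),(620,258)]: X.append((atz('wrist',g(*uv),12,i1),0,35,'w1bot'))
def fn(p):
    c,s=np.cos(p[2]),np.sin(p[2]); r=[]
    for w,a,v,_ in X:
        d=w[:2]-p[:2]; l=(c*d[0]+s*d[1],-s*d[0]+c*d[1]); r.append(l[a]-v)
    return np.array(r)
r=least_squares(fn,[579,-137,.127],loss='soft_l1',f_scale=1)
print(r.x); 
for x,e in zip(X,fn(r.x)): print(x[3],round(e,1))
E
python3 fitj.py
```

```text
[ 5.79045380e+02 -1.37030948e+02  1.26626205e-01]
w3top 0.3
w3top 0.4
w3top 0.5
w3top 0.5
w3top 0.2
w3bot -1.3
w3bot -0.7
w3bot -0.5
w3bot -1.0
w3bot -1.0
w3end -0.2
w3end -1.0
w1end 0.0
w1end 0.9
w1end 0.2
w1top 1.9
w1top 3.6
w1top 2.4
w1bot -0.9
w1bot -0.2
w1bot -0.4
```

Run:
```python
from h import *
import pickle
i=pickle.load(open('w3.pkl','rb'))
crop('w3',(270,40,380,220),3.3,out='w3h')
```

```text
(no output)
```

View pics/w3h.png

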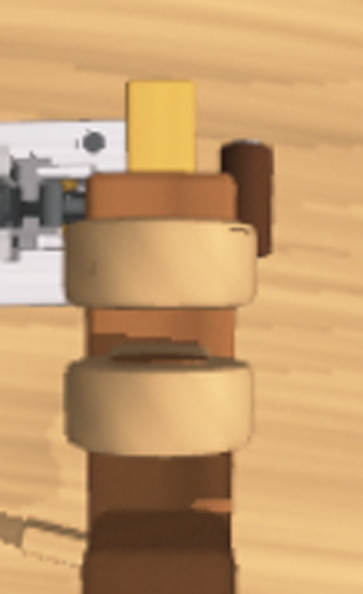

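Run:
```python
from h import *
import pickle
i=pickle.load(open('w3.pkl','rb'))
tcp=np.array([650.9,18.7,249.3]);yaw=.131
u=np.array([np.cos(yaw),np.sin(yaw)]);n=np.array([-u[1],u[0]])
for uv,zr,y in [((162,173),40,-85),((160,80),24,-103),((162,548),68,-31)]:
    p=atz('wrist',(270+uv[0]/3.3-.5,40+uv[1]/3.3-.5),tcp[2]-58.7+zr,i)
    d=p[:2]-tcp[:2]; print('along',d@u-y,'across',d@n)
go(580,-60,220,-1.444)
```

```text
along -0.8431988587258843 across -0.22842695338480468
along -0.9703054459876057 across -0.5466883361544621
along -1.584997709116962 across -0.2544675370077316
t 5.05 pos [649.9  19.8 249.3] rot [-1.572 -0.004  0.132] w 21.9 F [-0.2  0.4 -5.3] 
 shift [-7.99  2.91 -6.99] turn 1.576 dist 11.01 q [-0.09  0.57  1.13 -0.    1.44 -1.79]
```

Run:
```python
from h import *
go(578.9,-138,225,-1.444)
```

```text
t 5.05 pos [649.9  19.8 249.3] rot [-1.572 -0.004  0.132] w 21.9 F [-0.2  0.4 -5.3] 
 shift [ -9.12   2.41 -14.71] turn 1.576 dist 17.47 q [-0.09  0.57  1.13 -0.    1.44 -1.79]
```

apply_moves([
  [[-1,0.5,-2],0.15,1],
  [[-3,1,-4],0.3,1],
  [[-5,1.5,-7],0.46,1],
  [[-7,2,-10],0.62,1],
  [[-8,2.4,-12.5],0.78,1],
])

```text
time: 5.68
tool_pos: [585.3, -114.5, 225.6]
tcp_rot: [-1.569, -0.003, -0.653]
contact_force: [0.6, 0.3, -4.1]
grip_width: 21.8
```

Run:
```python
from h import *
go(578.9,-138,225,-1.444)
```

```text
t 5.67 pos [ 585.3 -114.5  225.6] rot [-1.569 -0.003 -0.653] w 21.8 F [ 0.6  0.3 -4.1] 
 shift [ 0.92  0.05 -2.25] turn 0.791 dist 2.44 q [-0.32  0.48  1.34  0.    1.31 -1.24]
```

apply_moves([
  [[0.3,0,-0.8],0.16,1],
  [[0.6,0,-1.4],0.32,1],
  [[0.9,0,-2],0.48,1],
  [[0.92,0,-2.25],0.64,1],
  [[0.92,0,-2.25],0.79,1],
])

```text
time: 6.3
tool_pos: [577.9, -137.0, 226.0]
tcp_rot: [-1.568, 0.0, -1.448]
contact_force: [-0.5, 0.8, -3.8]
grip_width: 21.8
```

apply_moves([
  [[0,0,0],0,1],
  [[0,0,0],0,1],
])

```text
time: 6.55
tool_pos: [577.5, -136.2, 226.4]
tcp_rot: [-1.568, 0.0, -1.444]
contact_force: [-0.4, 0.2, -4.4]
grip_width: 21.6
```

Run:
```python
from h import *
go(578.9,-138,140,-1.444)
snap('scene','s4',(160,110,440,280),2.8)
```

```text
t 6.55 pos [ 577.5 -136.2  226.4] rot [-1.568  0.    -1.444] w 21.6 F [-0.4  0.2 -4.4] 
 shift [0.2  8.64 0.1 ] turn -0.0 dist 8.64 q [-0.36  0.48  1.35  0.    1.31 -0.49]
```

View pics/s4.png

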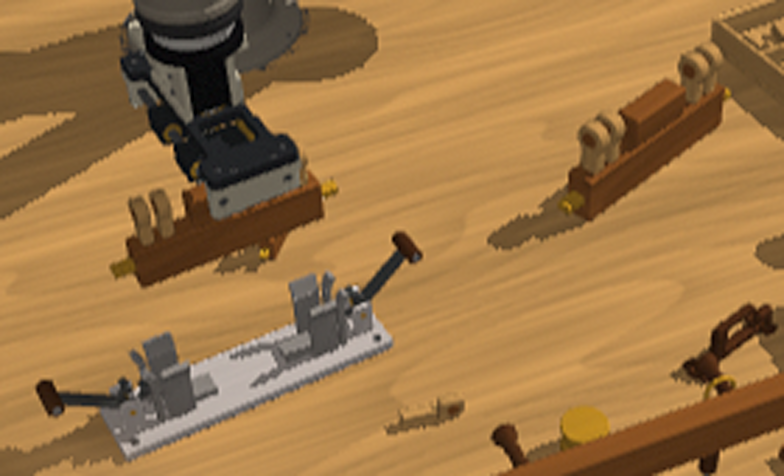

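apply_moves([
  [[0.2,3,0.1],0,1],
  [[0.2,6,0.1],0,1],
  [[0.2,8,0.1],0,1],
  [[0.2,8,0.1],0,1],
  [[0.2,8,0.1],0,1],
])

```text
time: 7.22
tool_pos: [579.6, -138.3, 147.3]
tcp_rot: [-1.567, -0.001, -1.444]
contact_force: [0.5, 0.4, -3.1]
grip_width: 22.0
```

Run:
```python
from h import *
go(578.9,-138,140,-1.444)
snap('scene','s5',(160,150,360,280),4)
import pickle;pickle.dump(vision.camera_info('wrist'),open('w5.pkl','wb'))
snap('wrist','w5',(170,0,470,230),2.6)
```

```text
t 7.22 pos [ 579.6 -138.3  147.3] rot [-1.567e+00 -1.000e-03 -1.444e+00] w 22.0 F [ 0.5  0.4 -3.1] 
 shift [-0.04  0.73 -0.07] turn 0.0 dist 0.74 q [-0.36  0.55  1.46  0.    1.13 -0.49]
```

View pics/s5.png

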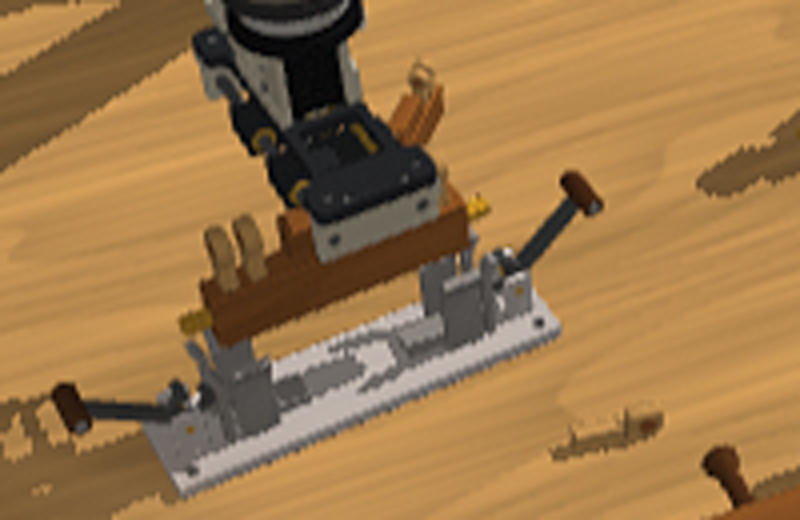

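View pics/w5.png

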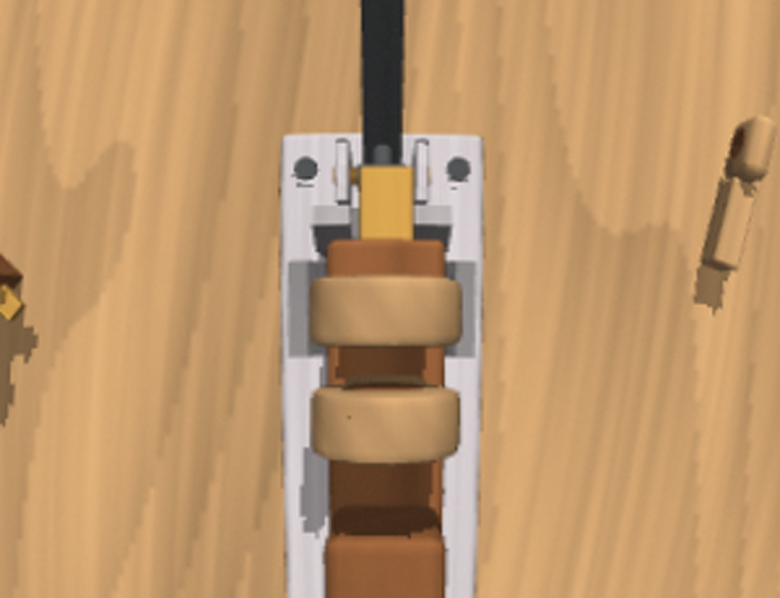

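apply_moves([
  [[-0.04,1,-0.08],0,1],
  [[-0.04,2,-0.08],0,1],
  [[-0.04,3,-0.08],0,1],
  [[-0.04,3.5,-0.08],0,1],
  [[-0.04,3.8,-0.08],0,1],
])

```text
time: 7.95
tool_pos: [579.0, -138.1, 109.1]
tcp_rot: [-1.567, -0.001, -1.444]
contact_force: [-0.5, -0.2, -4.2]
grip_width: 21.9
```

apply_moves([
  [[0,0.5,0],0,1],
  [[0,0.9,0],0,1],
  [[0,1.2,0],0,1],
  [[0,1.2,0],0,1],
])

```text
time: 8.45
tool_pos: [578.9, -138.1, 96.9]
tcp_rot: [-1.567, -0.001, -1.444]
contact_force: [0.3, 0.3, -3.9]
grip_width: 21.8
```

Underside ≈38; feel for the toes in 1.5 mm steps.

apply_moves([
  [[0,0.15,0],0,1],
  [[0,0.3,0],0,1],
  [[0,0.3,0],0,1],
])

```text
time: 8.82
tool_pos: [578.9, -138.1, 93.8]
tcp_rot: [-1.567, -0.0, -1.444]
contact_force: [0.3, -0.5, -4.4]
grip_width: 21.7
```

apply_moves([
  [[0,0.1,0],0,1],
  [[0,0.2,0],0,1],
  [[0,0.2,0],0,1],
])

```text
time: 9.2
tool_pos: [579.0, -138.0, 91.9]
tcp_rot: [-1.567, -0.001, -1.444]
contact_force: [0.2, 0.1, -1.4]
grip_width: 21.9
```

apply_moves([
  [[0,0.1,0],0,1],
  [[0,0.1,0],0,1],
])

```text
time: 9.45
tool_pos: [579.1, -137.9, 91.3]
tcp_rot: [-1.567, -0.001, -1.444]
contact_force: [-1.3, 2.3, 0.3]
grip_width: 21.7
```

apply_moves([
  [[0,0.1,0],0,1],
  [[0,0.1,0],0,1],
])

```text
time: 9.7
tool_pos: [579.1, -137.7, 90.7]
tcp_rot: [-1.566, -0.001, -1.444]
contact_force: [-3.2, 3.1, 4.0]
grip_width: 21.7
```

Run:
```python
from h import *
o=bot.get_obs();print(o['contact_force'],o['moment'])
go(578.9,-138,91,-1.444)
snap('side','d6',(300,190,420,290),6)
```

```text
[-3.23978581  3.07922945  3.99522044] [ 0.1328192   0.33872771 -0.11020146]
t 9.7 pos [ 579.1 -137.7   90.7] rot [-1.566e+00 -1.000e-03 -1.444e+00] w 21.7 F [-3.2  3.1  4. ] 
 shift [ 0.03 -0.03 -0.03] turn 0.0 dist 0.05 q [-0.36  0.62  1.52  0.    1.01 -0.49]
```

View pics/d6.png

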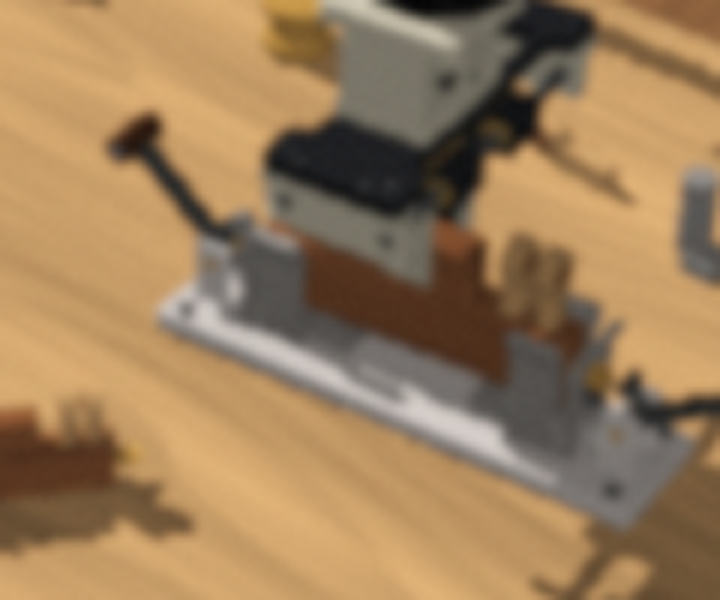

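apply_moves([
  [[0,-0.06,0],0,1],
  [[0,-0.06,0],0,1],
  [[0,-0.06,0],0,3],
  [[0,-0.06,0],0,5],
  [[0,-0.06,0],0,5],
])

```text
time: 10.38
tool_pos: [579.3, -137.9, 91.4]
tcp_rot: [-1.566, -0.001, -1.444]
contact_force: [0.6, 0.3, -0.5]
grip_width: 45.3
```

apply_moves([
  [[0,-0.06,0],0,5],
  [[0,-1,0],0,5],
  [[0,-5,0],0,5],
  [[0,-10,0],0,5],
  [[0,-14,0],0,5],
])

```text
time: 11.0
tool_pos: [578.8, -138.0, 234.3]
tcp_rot: [-1.564, -0.002, -1.444]
contact_force: [0.8, 0.1, -0.5]
grip_width: 49.8
```

Run:
```python
from h import *
go(578.9,-138,91,-1.444)
snap('scene','s7',(160,150,360,280),4)
import pickle;pickle.dump(vision.camera_info('wrist'),open('w7.pkl','wb'))
snap('wrist','w7')
```

```text
t 11.0 pos [ 578.8 -138.   234.3] rot [-1.564 -0.002 -1.444] w 49.8 F [ 0.8  0.1 -0.5] 
 shift [-0.02 14.33 -0.1 ] turn -0.0 dist 14.33 q [-0.36  0.47  1.34  0.    1.32 -0.49]
```

View pics/s7.png

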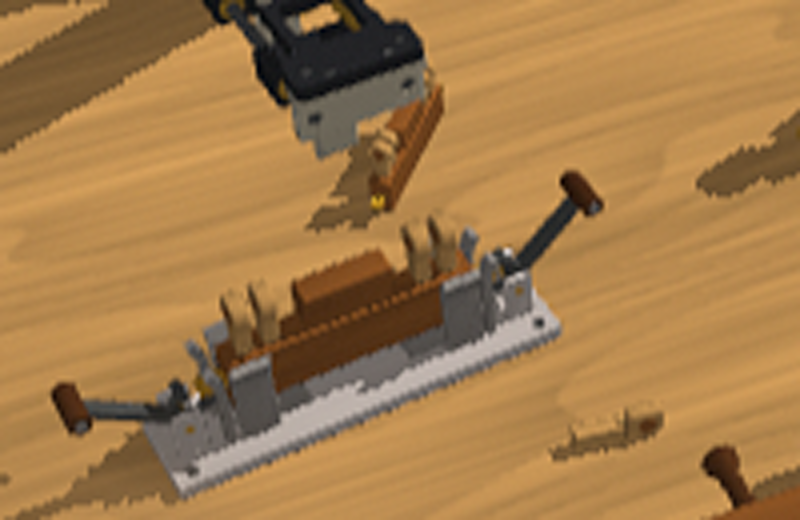

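View pics/w7.png

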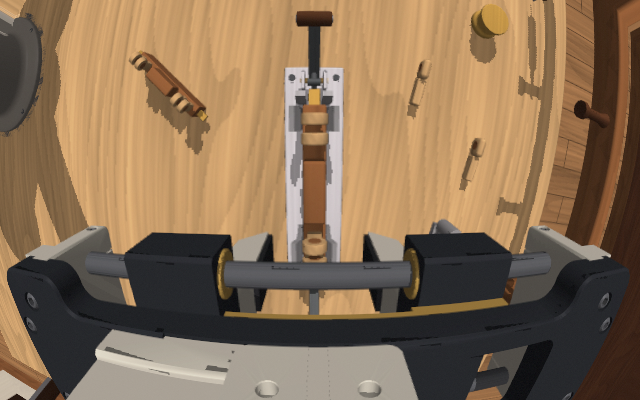

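```bash
cat >> h.py <<'E'
J=(578.8,-137.0,0.127)
def jw(x,y,z):
    c,s=np.cos(J[2]),np.sin(J[2]); return np.array([J[0]+c*x-s*y,J[1]+s*x+c*y,z])
def barpt(lev,th):
    s=1 if lev=='a' else -1
    return jw(0,s*(115+75*np.sin(th)),36+75*np.cos(th))
E
python3 - <<'E'
from h import *
import pickle
w=pickle.load(open('w7.pkl','rb'))
crop('s7',(165,225,245,275),8,out='s7b')
crop('s7',(260,185,330,235),8,out='s7a')
for th in [.8,.85,.9,.95,1.]:
    print(th,'a sc',P('scene',barpt('a',th)).round(1),'w',P('wrist',barpt('a',th),w).round(1),'b sc',P('scene',barpt('b',th)).round(1))
E
```

```text
0.8 a sc [[303.7 198.6]] w [[314.1  18.5]] b sc [[180.1 249. ]]
0.85 a sc [[304.6 199. ]] w [[314.1  17. ]] b sc [[179.3 250.2]]
0.9 a sc [[305.4 199.5]] w [[314.   15.7]] b sc [[178.6 251.4]]
0.95 a sc [[306.2 200. ]] w [[314.   14.6]] b sc [[177.9 252.7]]
1.0 a sc [[307.  200.6]] w [[314.   13.7]] b sc [[177.3 253.9]]
```

View pics/s7a.png

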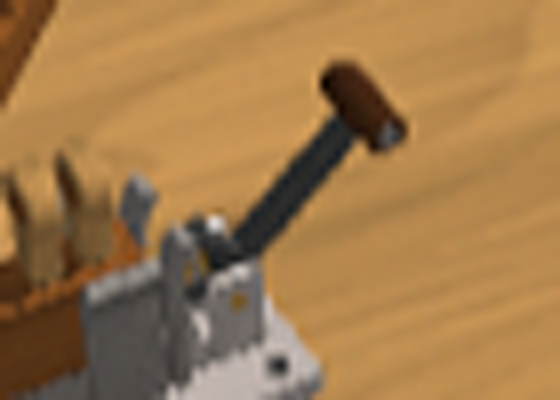

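View pics/s7b.png

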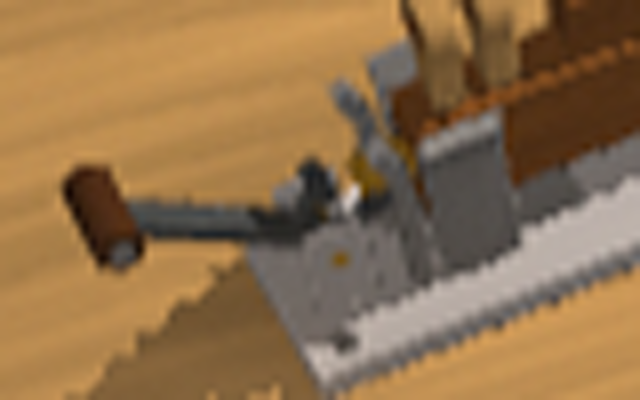

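Run:
```python
from h import *
p=jw(0,206,0);go(p[0],p[1],160,-1.444);go(p[0],p[1],86,-1.444)
```

```text
t 11.1 pos [ 580.7 -138.6  237.5] rot [-1.556 -0.006 -1.444] w 49.9 F [ 0.1 -0.7  0.2] 
 shift [-20.82   7.63  -0.28] turn 0.0 dist 22.18 q [-0.36  0.47  1.33  0.    1.32 -0.49]
t 11.1 pos [ 580.7 -138.6  237.5] rot [-1.556 -0.006 -1.444] w 49.9 F [ 0.1 -0.7  0.2] 
 shift [-20.87  15.03  -0.39] turn 0.0 dist 25.72 q [-0.36  0.47  1.33  0.    1.32 -0.49]
```

apply_moves([
  [[-5,1,-0.2],0,0],
  [[-11,3,-0.3],0,0],
  [[-17,5,-0.3],0,0],
  [[-20.9,7,-0.3],0,0],
  [[-20.9,7,-0.3],0,0],
])

```text
time: 11.72
tool_pos: [550.6, 70.8, 164.6]
tcp_rot: [-1.56, -0.005, -1.44]
contact_force: [0.9, 0.2, -0.0]
grip_width: 4.8
```

Run:
```python
from h import *
p=jw(0,206,0);go(p[0],p[1],86,-1.444)
```

```text
t 11.72 pos [550.6  70.8 164.6] rot [-1.56  -0.005 -1.44 ] w 4.8 F [ 0.9  0.2 -0. ] 
 shift [0.33 7.87 0.09] turn 0.004 dist 7.88 q [-0.01  0.46  1.56 -0.    1.11 -0.14]
```

apply_moves([
  [[0.2,3,0],0,0],
  [[0.2,6,0.1],0,0],
  [[0.2,7.9,0.1],0,0],
  [[0.2,7.9,0.1],0,0],
])

```text
time: 12.22
tool_pos: [552.2, 67.7, 84.8]
tcp_rot: [-1.563, -0.005, -1.441]
contact_force: [0.5, 0.1, -0.1]
grip_width: 0.4
```

Run:
```python
from h import *
p=jw(0,203,0);go(p[0],p[1],86,-1.444)
snap('scene','s8',(220,110,360,240),4.5)
```

```text
t 12.22 pos [552.2  67.7  84.8] rot [-1.563 -0.005 -1.441] w 0.4 F [ 0.5  0.1 -0.1] 
 shift [ 0.34 -0.12  0.05] turn 0.003 dist 0.36 q [-0.01  0.56  1.64 -0.    0.93 -0.14]
```

View pics/s8.png

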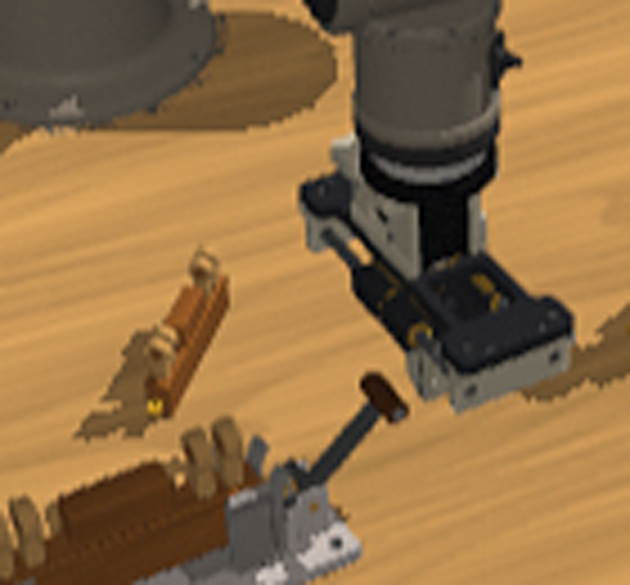

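apply_moves([
  [[1.0,0,0.05],0,0],
  [[1.7,-0.2,0.05],0,0],
  [[2.3,-0.8,0.05],0,0],
  [[2.8,-1.1,0.05],0,0],
])

```text
time: 12.78
tool_pos: [557.5, 40.3, 98.1]
tcp_rot: [-1.559, -0.004, -1.441]
contact_force: [1.2, 5.1, 1.4]
grip_width: 0.1
```

apply_moves([
  [[0.4,-0.3,0],0,0],
  [[0.9,-0.6,0],0,0],
  [[1.3,-0.9,0],0,0],
])

```text
time: 13.15
tool_pos: [559.1, 27.1, 107.4]
tcp_rot: [-1.559, -0.004, -1.441]
contact_force: [0.3, 4.3, -0.5]
grip_width: 0.4
```

Run:
```python
from h import *
p=jw(0,161.7,0);go(p[0],p[1],107,-1.444)
```

```text
t 13.15 pos [559.1  27.1 107.4] rot [-1.559 -0.004 -1.441] w 0.4 F [ 0.3  4.3 -0.5] 
 shift [ 0.35  0.04 -0.13] turn 0.003 dist 0.38 q [-0.09  0.54  1.61 -0.    0.98 -0.22]
```

apply_moves([
  [[0.35,-0.1,-0.1],0,0],
  [[0.35,-0.1,-0.1],0,0],
])

```text
time: 13.4
tool_pos: [558.7, 22.8, 108.6]
tcp_rot: [-1.558, -0.005, -1.441]
contact_force: [0.3, 0.7, 0.3]
grip_width: 0.4
```

apply_moves([
  [[-1.5,0,0],0,0],
  [[-2.5,-1,0],0,0],
  [[-2.5,-6,0],0,0],
  [[-2.5,-11,0],0,0],
  [[-2.5,-11,0],0,0],
])

```text
time: 14.02
tool_pos: [555.9, 48.7, 223.3]
tcp_rot: [-1.549, -0.007, -1.44]
contact_force: [0.4, 0.3, -1.4]
grip_width: 0.5
```

Run:
```python
from h import *
p=jw(0,-210,0);go(p[0],p[1],220,-1.444)
snap('scene','s9',(160,140,340,280),4.4)
for th in [.2,.3,.4,.5]: print(th,P('scene',barpt('a',th)).round(1))
```

```text
t 14.03 pos [555.9  48.7 223.3] rot [-1.549 -0.007 -1.44 ] w 0.5 F [ 0.4  0.3 -1.4] 
 shift [39.71  0.61 -0.23] turn 0.004 dist 39.71 q [-0.05  0.4   1.48 -0.    1.24 -0.18]
0.2 [[290.1 197.9]]
0.3 [[292.7 197.4]]
0.4 [[295.1 197.2]]
0.5 [[297.5 197.2]]
```

View pics/s9.png

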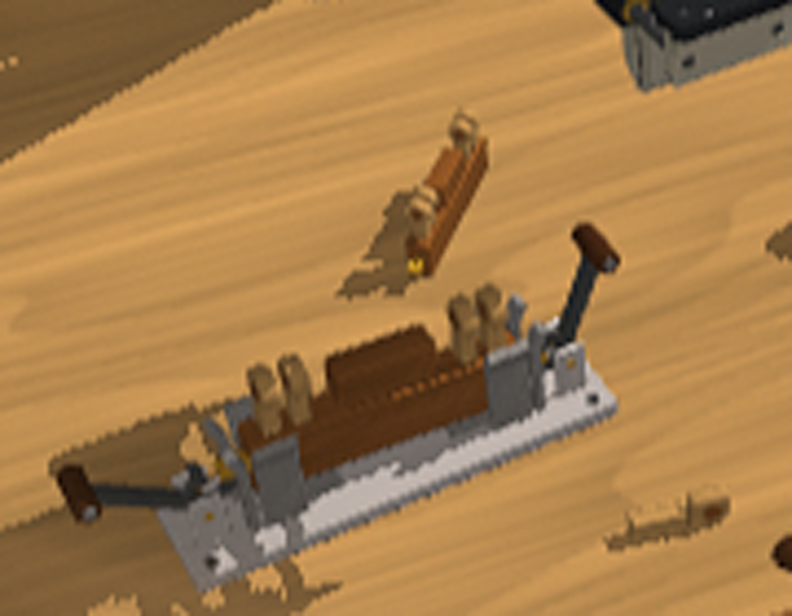

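apply_moves([
  [[6,0.1,0],0,0],
  [[12,0.2,-0.1],0,0],
  [[18,0.3,-0.1],0,0],
  [[24,0.4,-0.15],0,0],
  [[30,0.5,-0.2],0,0],
])

```text
time: 14.7
tool_pos: [591.2, -250.2, 216.0]
tcp_rot: [-1.556, -0.004, -1.44]
contact_force: [0.3, -0.1, 0.5]
grip_width: 0.3
```

Run:
```python
from h import *
p=jw(0,-208,0);go(p[0],p[1],160,-1.444)
```

```text
t 14.7 pos [ 591.2 -250.2  216. ] rot [-1.556 -0.004 -1.44 ] w 0.3 F [ 0.3 -0.1  0.5] 
 shift [9.39 5.64 0.08] turn 0.004 dist 10.95 q [-0.52  0.57  1.22  0.01  1.33 -0.65]
```

apply_moves([
  [[5,1,0],0,0],
  [[9.4,4,0.1],0,0],
  [[9.4,8,0.1],0,0],
  [[9.4,12,0.1],0,0],
  [[9.4,13,0.1],0,0],
])

```text
time: 15.32
tool_pos: [604.4, -341.8, 81.8]
tcp_rot: [-1.563, 0.001, -1.44]
contact_force: [-0.4, -0.4, 0.9]
grip_width: 0.8
```

Run:
```python
from h import *
p=jw(0,-208,0);go(p[0],p[1],86,-1.444)
snap('scene','s10',(120,160,320,310),4)
```

```text
t 15.32 pos [ 604.4 -341.8   81.8] rot [-1.563e+00  1.000e-03 -1.440e+00] w 0.8 F [-0.4 -0.4  0.9] 
 shift [ 0.17 -0.42  0.06] turn 0.004 dist 0.46 q [-0.63  0.79  1.19  0.01  1.16 -0.76]
```

View pics/s10.png

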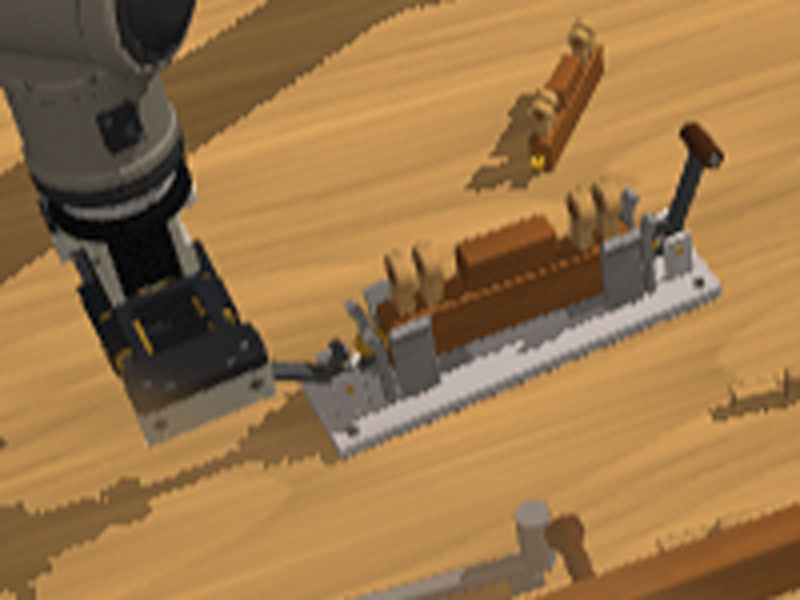

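apply_moves([
  [[-0.8,0,0.05],0,0],
  [[-1.4,-0.2,0.05],0,0],
  [[-2.0,-0.7,0.05],0,0],
  [[-2.6,-1.2,0.05],0,0],
])

```text
time: 15.88
tool_pos: [602.9, -317.6, 97.5]
tcp_rot: [-1.558, -0.005, -1.44]
contact_force: [0.1, -4.8, 0.5]
grip_width: -0.0
```

apply_moves([
  [[-0.4,-0.3,0],0,0],
  [[-0.9,-0.7,0],0,0],
  [[-1.4,-1.0,0],0,0],
])

```text
time: 16.25
tool_pos: [601.2, -303.7, 108.3]
tcp_rot: [-1.557, -0.006, -1.44]
contact_force: [0.1, -5.3, 0.5]
grip_width: 0.3
```

Run:
```python
from h import *
p=jw(0,-161.7,0);go(p[0],p[1],107,-1.444)
```

```text
t 16.25 pos [ 601.2 -303.7  108.3] rot [-1.557 -0.006 -1.44 ] w 0.3 F [ 0.1 -5.3  0.5] 
 shift [-0.65  0.13 -0.11] turn 0.004 dist 0.67 q [-0.58  0.72  1.25  0.    1.15 -0.72]
```

apply_moves([
  [[-0.35,0,-0.05],0,0],
  [[-0.65,0,-0.1],0,0],
  [[-0.65,0,-0.1],0,0],
])

```text
time: 16.62
tool_pos: [599.6, -296.7, 108.2]
tcp_rot: [-1.557, -0.006, -1.439]
contact_force: [1.3, -1.0, 0.7]
grip_width: 0.7
```

Run:
```python
from h import *
o=bot.get_obs();d=o['tool_pos'];c,s=np.cos(J[2]),np.sin(J[2]);print('jig y',-s*(d[0]-J[0])+c*(d[1]-J[1]),d)
snap('side','d11',(310,190,430,290),6)
snap('scene','s11',(180,160,320,280),5)
```

```text
jig y -161.0393419247193 [ 599.64337964 -296.68539576  108.19091966]
```

View pics/d11.png

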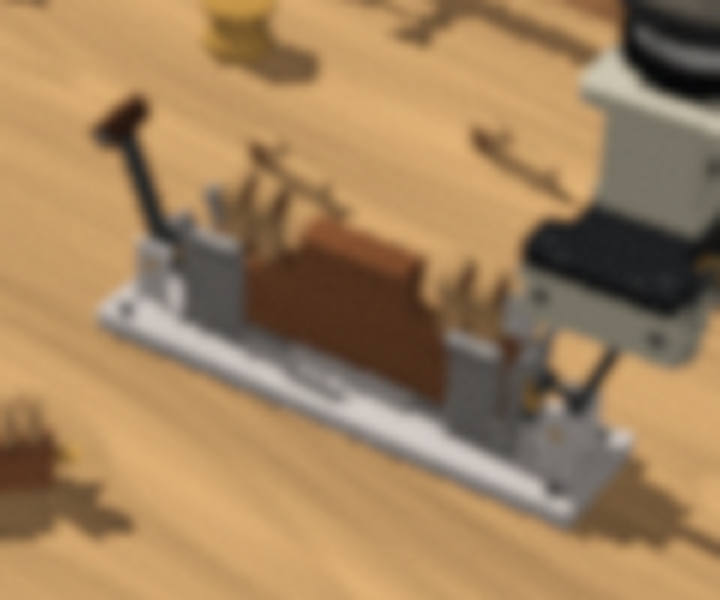

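View pics/s11.png

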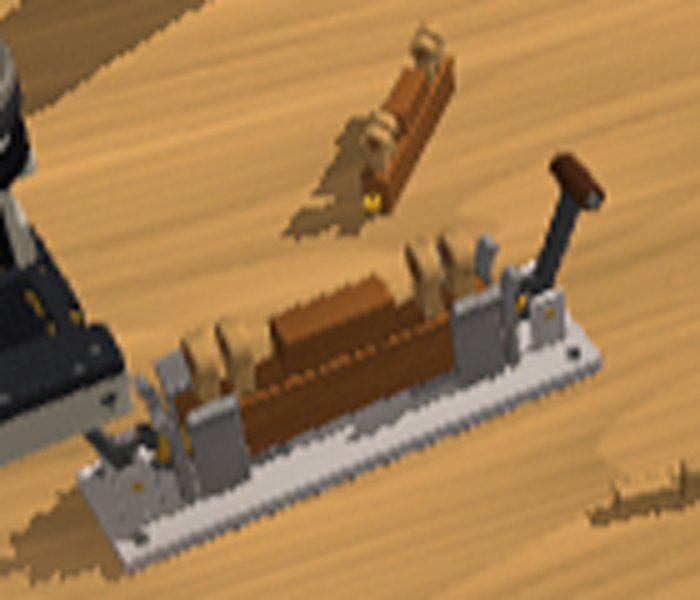

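apply_moves([
  [[-0.2,0,0],0,0],
  [[-0.4,0,0],0,0],
  [[-0.6,0,0],0,0],
])

```text
time: 17.1
tool_pos: [598.4, -291.0, 108.0]
tcp_rot: [-1.557, -0.005, -1.44]
contact_force: [1.4, -3.3, 0.7]
grip_width: 0.6
```

apply_moves([
  [[-0.2,0,0],0,0],
  [[-0.4,0,0],0,0],
])

```text
time: 17.35
tool_pos: [597.9, -286.9, 108.0]
tcp_rot: [-1.557, -0.005, -1.44]
contact_force: [3.1, -3.0, 0.4]
grip_width: 0.5
```

apply_moves([
  [[-0.2,0,0],0,0],
  [[-0.4,0,0],0,0],
])

```text
time: 17.6
tool_pos: [597.4, -282.8, 108.0]
tcp_rot: [-1.557, -0.006, -1.44]
contact_force: [2.2, -3.0, 0.7]
grip_width: 0.4
```

apply_moves([
  [[-0.15,0,0],0,0],
  [[-0.3,0,0],0,0],
])

```text
time: 17.85
tool_pos: [597.0, -279.7, 108.0]
tcp_rot: [-1.557, -0.005, -1.44]
contact_force: [1.6, -3.2, 0.2]
grip_width: 0.4
```

apply_moves([
  [[-0.15,0,0],0,0],
  [[-0.3,0,0],0,0],
])

```text
time: 18.1
tool_pos: [596.7, -276.8, 108.0]
tcp_rot: [-1.557, -0.006, -1.44]
contact_force: [2.6, -5.2, 1.2]
grip_width: 0.2
```

apply_moves([
  [[-0.15,0,0],0,0],
  [[-0.3,0,0],0,0],
])

```text
time: 18.35
tool_pos: [596.5, -275.1, 108.3]
tcp_rot: [-1.556, -0.009, -1.44]
contact_force: [2.4, -8.7, -1.1]
grip_width: 0.7
```

apply_moves([
  [[1.5,0,0],0,0],
  [[2.5,-1,0],0,0],
  [[2.5,-6,0],0,0],
  [[2.5,-11,0],0,0],
  [[2.5,-11.5,0],0,0],
])

```text
time: 18.98
tool_pos: [599.3, -300.3, 228.9]
tcp_rot: [-1.55, -0.013, -1.44]
contact_force: [-0.3, 0.7, -0.9]
grip_width: 0.3
```

Run:
```python
from h import *
p=jw(0,172,0);go(p[0],p[1],215,-1.444)
snap('scene','s12',(180,160,320,280),5)
for th in [0,.05,.1,.15,.2]: print(th,P('scene',barpt('b',th)).round(1))
```

```text
t 18.98 pos [ 599.3 -300.3  228.9] rot [-1.55  -0.013 -1.44 ] w 0.3 F [-0.3  0.7 -0.9] 
 shift [-33.67   0.94   0.14] turn 0.004 dist 33.69 q [-0.58  0.61  1.11  0.    1.39 -0.71]
0 [[199.8 233.8]]
0.05 [[198.3 234.5]]
0.1 [[196.8 235.1]]
0.15 [[195.4 235.9]]
0.2 [[194.  236.7]]
```

View pics/s12.png

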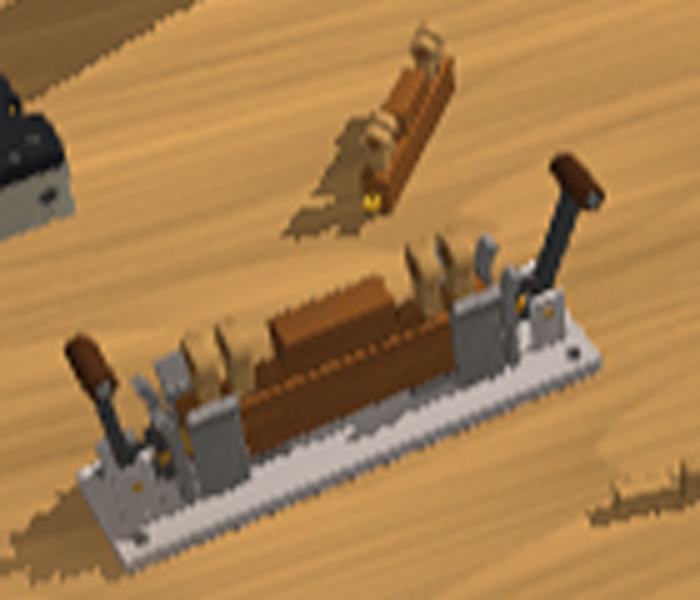

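Lever b at about 0.1 rad outward (bar at (198,233)), lever a still at 0.4. Crossing over to a.

apply_moves([
  [[-6,0,0],0,0],
  [[-12,0.2,0],0,0],
  [[-18,0.4,0.1],0,0],
  [[-24,0.6,0.1],0,0],
  [[-30,0.8,0.1],0,0],
])

```text
time: 19.65
tool_pos: [559.4, -0.5, 214.1]
tcp_rot: [-1.556, -0.01, -1.44]
contact_force: [1.8, 0.6, -0.8]
grip_width: 0.3
```

Run:
```python
from h import *
p=jw(0,176,0);go(p[0],p[1],107,-1.444)
```

```text
t 19.65 pos [ 5.594e+02 -5.000e-01  2.141e+02] rot [-1.556 -0.01  -1.44 ] w 0.3 F [ 1.8  0.6 -0.8] 
 shift [-3.92 10.67  0.04] turn 0.004 dist 11.37 q [-0.13  0.42  1.48 -0.01  1.22 -0.26]
```

apply_moves([
  [[-4,0.2,0],0,0],
  [[-4.1,3,0],0,0],
  [[-4,7,0],0,0],
  [[-4,10.6,0],0,0],
  [[-4,10.6,0],0,0],
])

```text
time: 20.27
tool_pos: [553.3, 38.3, 104.3]
tcp_rot: [-1.564, -0.008, -1.44]
contact_force: [1.3, 0.1, -0.1]
grip_width: 0.6
```

Run:
```python
from h import *
p=jw(0,162,0);go(p[0],p[1],107,-1.444)
```

```text
t 20.27 pos [553.3  38.3 104.3] rot [-1.564 -0.008 -1.44 ] w 0.6 F [ 1.3  0.1 -0.1] 
 shift [ 1.52 -0.25  0.31] turn 0.004 dist 1.57 q [-0.07  0.53  1.63 -0.01  0.97 -0.19]
```

apply_moves([
  [[0.6,-0.2,0.3],0,0],
  [[1.2,-0.3,0.3],0,0],
  [[1.6,-0.3,0.3],0,0],
  [[1.8,-0.3,0.3],0,0],
])

```text
time: 20.78
tool_pos: [559.1, 21.1, 108.3]
tcp_rot: [-1.562, -0.008, -1.441]
contact_force: [1.9, 3.7, 0.5]
grip_width: 0.3
```

apply_moves([
  [[0.2,0,0],0,0],
  [[0.4,0,0],0,0],
])

```text
time: 21.02
tool_pos: [559.6, 17.4, 108.5]
tcp_rot: [-1.562, -0.007, -1.441]
contact_force: [0.7, 2.9, 0.9]
grip_width: 0.2
```

apply_moves([
  [[0.2,0,0],0,0],
  [[0.4,0,0],0,0],
])

```text
time: 21.28
tool_pos: [560.1, 13.4, 108.5]
tcp_rot: [-1.562, -0.007, -1.441]
contact_force: [1.9, 4.0, 0.9]
grip_width: 0.6
```

apply_moves([
  [[0.2,0,0],0,0],
  [[0.4,0,0],0,0],
])

```text
time: 21.52
tool_pos: [560.7, 9.2, 108.5]
tcp_rot: [-1.562, -0.007, -1.441]
contact_force: [0.3, 3.9, 0.3]
grip_width: 0.5
```

apply_moves([
  [[0.15,0,0],0,0],
  [[0.3,0,0],0,0],
])

```text
time: 21.78
tool_pos: [561.1, 6.2, 108.5]
tcp_rot: [-1.562, -0.007, -1.441]
contact_force: [0.1, 3.0, -0.2]
grip_width: 0.3
```

apply_moves([
  [[0.15,0,0],0,0],
  [[0.3,0,0],0,0],
])

```text
time: 22.02
tool_pos: [561.4, 3.1, 108.5]
tcp_rot: [-1.562, -0.007, -1.441]
contact_force: [0.7, 4.3, -0.3]
grip_width: 0.2
```

apply_moves([
  [[0.15,0,0],0,0],
])

```text
time: 22.15
tool_pos: [561.6, 1.6, 108.5]
tcp_rot: [-1.562, -0.007, -1.441]
contact_force: [0.6, 4.2, 0.3]
grip_width: 0.3
```

apply_moves([
  [[0.15,0,0],0,0],
])

```text
time: 22.28
tool_pos: [561.8, 0.5, 108.5]
tcp_rot: [-1.562, -0.006, -1.441]
contact_force: [0.1, 7.4, 0.7]
grip_width: 0.6
```

apply_moves([
  [[0.15,0,0],0,0],
])

```text
time: 22.4
tool_pos: [561.8, -0.2, 108.4]
tcp_rot: [-1.562, -0.005, -1.441]
contact_force: [1.2, 8.4, 0.2]
grip_width: 0.5
```

apply_moves([
  [[0.15,0,0],0,0],
])

```text
time: 22.52
tool_pos: [561.9, -0.6, 108.3]
tcp_rot: [-1.562, -0.003, -1.441]
contact_force: [2.0, 10.0, 1.2]
grip_width: 0.5
```

apply_moves([
  [[-1.5,0,0],0,0],
  [[-2.5,-1,0],0,0],
  [[-2.5,-6,0],0,0],
  [[-2.5,-11,0],0,0],
  [[-2.5,-11.5,0],0,0],
])

```text
time: 23.15
tool_pos: [559.4, 24.5, 228.1]
tcp_rot: [-1.554, -0.005, -1.441]
contact_force: [0.3, 0.5, -0.2]
grip_width: 0.4
```

Run:
```python
from h import *
p=jw(0,-155,0);go(p[0],p[1],215,-1.444)
snap('scene','s13',(180,160,320,280),5)
for th in [0,.05,.1,.15,.2]: print(th,P('scene',barpt('b',th)).round(1),P('scene',barpt('a',th)).round(1))
```

```text
t 23.15 pos [559.4  24.5 228.1] rot [-1.554 -0.005 -1.441] w 0.4 F [ 0.3  0.5 -0.2] 
 shift [31.76  1.47 -0.24] turn 0.003 dist 31.79 q [-0.09  0.41  1.46 -0.    1.26 -0.22]
0 [[199.8 233.8]] [[285.  199.5]]
0.05 [[198.3 234.5]] [[286.3 199. ]]
0.1 [[196.8 235.1]] [[287.6 198.6]]
0.15 [[195.4 235.9]] [[288.8 198.2]]
0.2 [[194.  236.7]] [[290.1 197.9]]
```

View pics/s13.png

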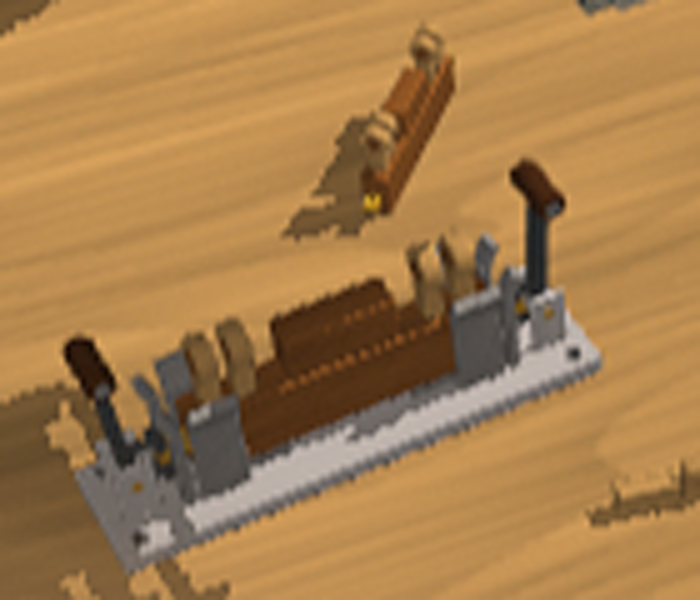

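apply_moves([
  [[6,0.1,-0.05],0,0],
  [[12,0.3,-0.1],0,0],
  [[18,0.6,-0.1],0,0],
  [[24,0.9,-0.2],0,0],
  [[30,1.2,-0.2],0,0],
])

```text
time: 23.82
tool_pos: [595.0, -274.8, 213.9]
tcp_rot: [-1.56, -0.003, -1.441]
contact_force: [0.6, -0.6, 0.5]
grip_width: -0.0
```

Run:
```python
from h import *
p=jw(0,-154,0);go(p[0],p[1],109,-1.444)
```

```text
t 23.82 pos [ 595.  -274.8  213.9] rot [-1.56  -0.003 -1.441] w -0.0 F [ 0.6 -0.6  0.5] 
 shift [ 1.5  10.5   0.02] turn 0.003 dist 10.61 q [-0.55  0.6   1.18  0.    1.35 -0.68]
```

apply_moves([
  [[1.6,0.2,0],0,0],
  [[1.7,3,0],0,0],
  [[1.7,7,0],0,0],
  [[1.6,10.3,0],0,0],
  [[1.6,10.3,0],0,0],
])

```text
time: 24.45
tool_pos: [596.3, -288.4, 107.3]
tcp_rot: [-1.566, 0.002, -1.44]
contact_force: [-0.3, -1.4, 0.6]
grip_width: 0.5
```

Run:
```python
from h import *
p=jw(0,-142,0);go(p[0],p[1],108,-1.444)
```

```text
t 24.45 pos [ 596.3 -288.4  107.3] rot [-1.566  0.002 -1.44 ] w 0.5 F [-0.3 -1.4  0.6] 
 shift [-1.04 -0.07  0.18] turn 0.004 dist 1.06 q [-0.57  0.71  1.28  0.01  1.15 -0.7 ]
```

apply_moves([
  [[-0.4,-0.1,0.15],0,0],
  [[-0.8,-0.1,0.15],0,0],
  [[-1.0,-0.1,0.15],0,0],
  [[-1.15,-0.1,0.15],0,0],
])

```text
time: 24.95
tool_pos: [596.5, -276.8, 109.1]
tcp_rot: [-1.565, 0.002, -1.44]
contact_force: [0.6, 0.1, -0.0]
grip_width: 0.9
```

apply_moves([
  [[-0.1,0,0],0,0],
])

```text
time: 25.08
tool_pos: [596.5, -276.6, 109.5]
tcp_rot: [-1.564, -0.0, -1.44]
contact_force: [0.4, -4.1, -0.8]
grip_width: 0.7
```

apply_moves([
  [[-0.1,0,0],0,0],
])

```text
time: 25.2
tool_pos: [596.5, -276.6, 109.9]
tcp_rot: [-1.564, -0.002, -1.44]
contact_force: [1.2, -4.6, -0.9]
grip_width: 0.6
```

apply_moves([
  [[-0.1,0,0],0,0],
])

```text
time: 25.32
tool_pos: [596.5, -276.5, 110.1]
tcp_rot: [-1.563, -0.003, -1.441]
contact_force: [0.1, -5.1, 0.1]
grip_width: 0.2
```

apply_moves([
  [[-0.2,0.05,0],0,0],
])

```text
time: 25.45
tool_pos: [596.5, -276.2, 110.1]
tcp_rot: [-1.562, -0.006, -1.441]
contact_force: [0.3, -9.0, 1.0]
grip_width: 0.4
```

apply_moves([
  [[-0.2,0.05,0],0,0],
])

```text
time: 25.58
tool_pos: [596.5, -276.1, 110.1]
tcp_rot: [-1.561, -0.01, -1.442]
contact_force: [1.0, -8.5, 1.4]
grip_width: 0.6
```

apply_moves([
  [[1.5,0,0],0,0],
  [[2.5,-1,0],0,0],
  [[2.5,-6,0],0,0],
  [[2.5,-11,0],0,0],
  [[2.5,-14,0],0,0],
])

```text
time: 26.2
tool_pos: [598.7, -300.2, 254.1]
tcp_rot: [-1.558, -0.012, -1.442]
contact_force: [-0.4, 0.3, -0.4]
grip_width: 0.5
```

Run:
```python
from h import *
print(bot.get_obs()['contact_force'])
snap('side','d14',(310,190,430,290),6)
snap('scene','s14',(180,160,320,280),5)
crop('s14',None,1.2,out='s14f')
# predicted bar-bottom/tongue positions for underside z
for z in (13,18,23,32):
    print(z,[P('scene',jw(35-23,y,z+40)).round(1).tolist() for y in(-50,50)],[P('side',jw(-12,y,z+40)).round(1).tolist() for y in(-50,50)])
```

```text
[-0.4245558   0.3473194  -0.35729801]
13 [[[230.2, 242.9]], [[266.2, 227.9]]] [[[382.1, 248.6]], [[352.6, 236.6]]]
18 [[[230.0, 241.6]], [[266.0, 226.5]]] [[[382.2, 247.3]], [[352.6, 235.2]]]
23 [[[229.7, 240.2]], [[265.9, 225.1]]] [[[382.3, 245.9]], [[352.7, 233.9]]]
32 [[[229.2, 237.7]], [[265.5, 222.6]]] [[[382.5, 243.4]], [[352.8, 231.5]]]
```

View pics/s14.png

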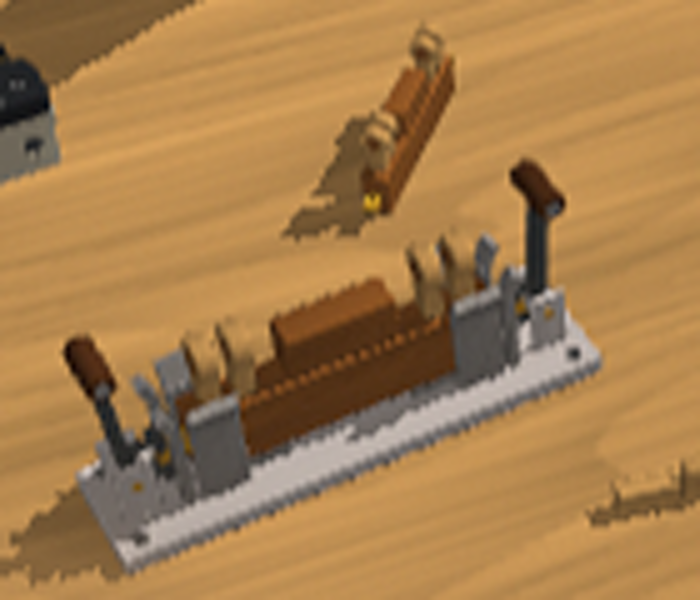

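View pics/d14.png

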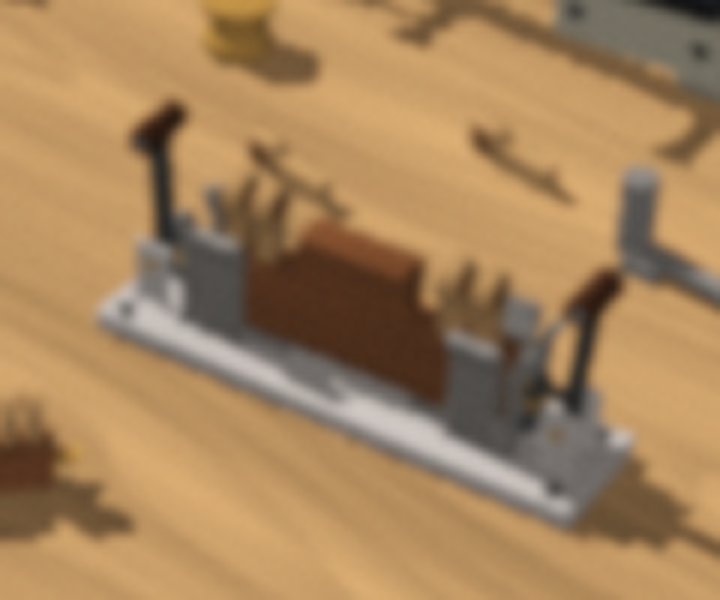

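View pics/s14f.png

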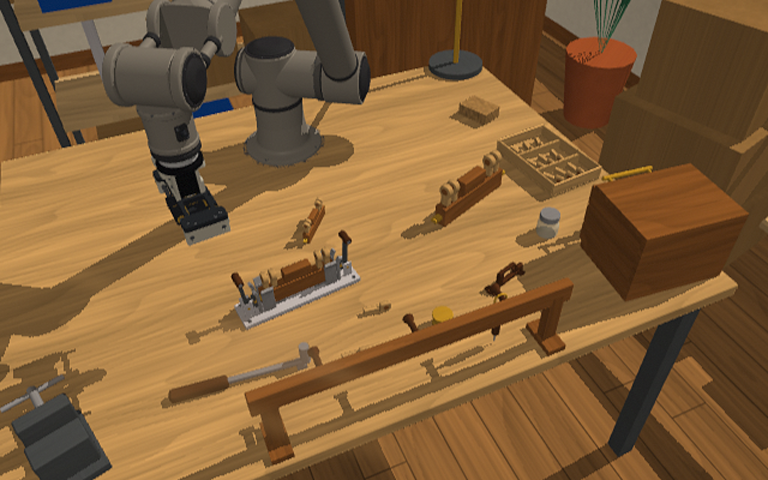

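Run:
```python
from h import *
ims={k:cv2.cvtColor(cv2.imread(f'pics/{k}_raw.png'),cv2.COLOR_BGR2GRAY).astype(np.float32) for k in ['s7','s9','s11','s12','s14']}
# heads a-end and b-end patches from s14, subpixel vertical shift
def match(T,I):
    best=None
    for dy in np.arange(-8,4,.1):
        for dx in np.arange(-1.,1.1,.25):
            M=np.float32([[1,0,dx],[0,1,dy]])
            Y=cv2.warpAffine(I,M,(I.shape[1],I.shape[0]),flags=cv2.INTER_LINEAR)
            e=-np.corrcoef(Y[sl].ravel(),T[sl].ravel())[0,1]
            if best is None or e<best[0]: best=(e,dy,dx)
    return best
for nm,(x0,y0,x1,y1) in {'a':(260,205,276,222),'b':(214,222,234,240),'block':(232,214,262,232)}.items():
    sl=np.s_[y0:y1,x0:x1]
    for k in ['s7','s9','s11','s12']: print(nm,k,np.round(match(ims['s14'],ims[k]),2))
```

```text
a s7 [-0.9   2.8   0.75]
a s9 [-0.79  1.3  -0.25]
a s11 [-0.97  0.3   0.25]
a s12 [-0.97  0.2   0.25]
b s7 [-0.94  3.3   1.  ]
b s9 [-0.82  2.8  -0.25]
b s11 [-0.98  0.2   0.25]
b s12 [-0.98 -0.1   0.25]
block s7 [-0.98  3.2   1.  ]
block s9 [-0.94  2.3   0.25]
block s11 [-0.99  0.3   0.25]
block s12 [-0.99  0.2   0.25]
```

Run:
```python
from h import *
print(order.close_job())
```

```text
the job is handed in; nothing more can be done
None
```

The middle-sized rail is in the jig, drawn down onto the bed and gripped by both levers. I handed the job in at about 26 s.

- **Placing:** I lowered the rail into the slot with both levers open. I felt it touch the toes with its underside about 32 mm up, then released it there.
- **Levers:** I brought both arms in to about 0.4 rad outward. I pressed lever b until the bar resisted with about 8.7 N, then lever a to 10 N. I then pressed b again: it gave about 9 N and hardly moved.
- **Last checks:**
  - The two levers stopped at nearly the same angle, about 0.07 rad (a) and 0.09 rad (b) outward.
  - The scene pictures show both ends of the rail about 10–12 mm lower than on the toes. That puts the underside about 21 mm up and level, as far as the pictures resolve (about 2 mm).
  - The other things on the bench look unmoved, and the gripper is clear of everything.
- **Not checked:** I did not press lever a again after the second press on b. The bed height is inferred from the pictures and the felt stops.

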